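# Set up the repair bench for the next battery pack

### The job

Set up this repair bench for the next job, in this order: push the swollen spent battery pack that stands in the cradle down through the sprung flap of the collection box so that it drops inside and the flap closes, then stand the new pack upright in the emptied cradle. Next put the flux jar upright on the bench square beside the cradle's left side (left as seen from the robot) and the brass-wool tip cleaner square beside its right side, each in line with the middle of that side and about 2 cm clear of it, and finally lay the solder reel flat and centred on top of the flux jar. Leave the screwdriver and the parts dish where they are.

Things in the scene. Friction and masses are not known exactly. Their poses are not given: they have to be found in the camera images.
- spent_pack: Swollen spent battery pack: grey upright block, 32 (own x) x 40 (own y) x 60 mm tall, no black band, its two broad x faces puffed up as flat 30 mm wide pads. Starts upright in the cradle, its x axis nearly along the cradle's. About 0.15 kg. Origin: centre of its underside, z up. Grip it across its 32 mm, near the top.
- new_pack: The new battery pack: slimmer grey upright block with a black band near its top, 26 (own x) x 40 (own y) x 60 mm tall, standing on the bench in the row nearest the robot. About 0.15 kg. Origin: centre of its underside, z up. Grip it across its 26 mm.
- flux_jar: Flux jar: amber round jar with black screw cap, 48 mm diameter, 40 mm tall overall with a flat top, standing on the bench in the near row. Origin: centre of its underside.
- solder_reel: Solder reel lying flat: white flanges with silvery wire between, 54 mm diameter, 24 mm tall, in the near row. Origin: centre of its underside.
- tip_cleaner: Tip cleaner: dark steel round tin, 60 mm diameter, 36 mm tall, with brass wool swelling about 10 mm above its rim, in the near row. Origin: centre of its underside.
- cradle: Battery cradle, fixed: aluminium pocket open above, outside 54 (x) x 64 (y) mm, walls 6 mm thick, 22 mm high; pocket 42 (x) x 52 (y) mm, its floor 6 mm above the bench. Ears 4 mm high reach 42 mm out along +x and -x. Its x axis points away from the robot (yaw within 0.3), +y to the robot's left. Origin: centre of its underside. In the far row, left or right; the box takes the other place.
- box: Spent-battery collection box, fixed: grey, closed, 130 (x) x 120 (y) x 150 mm high, walls 4 mm. In the middle of its lid an opening 72 (x) x 66 (y) mm is closed by a black sprung flap with a white stripe. Origin: centre of its underside; the opening is centred 150 mm above it. Its x axis points away from the robot (yaw within 0.3 rad).
- flap (a joint): Angle of the box's flap, rad: 0 shut (level), growing to 1.5 as it swings down into the box. Hinged along the opening's +x (far) edge, 70 mm long; a light spring (under 0.5 N at the free edge) shuts it again. A pack pushed upright 20 mm or more through the middle, then let go, falls in by its own weight.
- screwdriver: Small precision screwdriver lying along about x in the middle of the near row, 115 mm long, 18 mm at its widest and 14 mm high. Not to be disturbed. Origin: on the bench, about mid-length.
- parts_dish: Square white dish of small screws, 50 x 50 x 15 mm, at the far middle of the mat. Not to be disturbed. Origin: centre of its underside.
There are look-alikes about, which are no part of the job. Leave any blue or pink look-alike of the flux_jar alone. Leave any pink look-alike of the spent_pack alone.

How it is judged:
On the way, in this order (a step that is already met when the one before it is completed fails the run):
1. the spent pack lies inside the collection box and the flap is shut (x of spent_pack in the frame of box between -0.065 and 0.065 m and y of spent_pack in the frame of box between -0.06 and 0.06 m and z of spent_pack in the frame of box between -0.005 and 0.09 m and value of joint flap below 0.12 rad and linear speed of spent_pack below 0.02 m/s), for 0.2 s.
2. the new pack stands upright in the cradle, let go (horizontal distance between new_pack and cradle below 0.015 m and angle between new_pack's own z axis and vertical below 0.12 rad and z of new_pack in the frame of cradle between 0.002 and 0.01 m and linear speed of new_pack below 0.02 m/s and contact force between new_pack and the fingers below 0.05 N), for 0.2 s.
3. the flux jar stands just left of the cradle, let go (y of flux_jar in the frame of cradle between 0.062 and 0.106 m and x of flux_jar in the frame of cradle between -0.025 and 0.025 m and angle between flux_jar's own z axis and vertical below 0.12 rad and height (world z) of flux_jar below 0.005 m and linear speed of flux_jar below 0.02 m/s and contact force between flux_jar and the fingers below 0.05 N), for 0.2 s.
4. the tip cleaner stands just right of the cradle, let go (y of tip_cleaner in the frame of cradle between -0.112 and -0.068 m and x of tip_cleaner in the frame of cradle between -0.025 and 0.025 m and angle between tip_cleaner's own z axis and vertical below 0.12 rad and height (world z) of tip_cleaner below 0.005 m and linear speed of tip_cleaner below 0.02 m/s and contact force between tip_cleaner and the fingers below 0.05 N), for 0.2 s.
5. the solder reel lies flat on top of the flux jar, let go (horizontal distance between solder_reel and flux_jar below 0.013 m and angle between solder_reel's own z axis and vertical below 0.12 rad and z of solder_reel in the frame of flux_jar between 0.036 and 0.044 m and linear speed of solder_reel below 0.02 m/s and contact force between solder_reel and the fingers below 0.05 N), for 0.2 s.
At the end, for the whole second after the job is handed in: Spent pack in the box, flap shut (0.12 rad). New pack upright on the pocket floor. Jar upright, centre 62 to 106 mm along the cradle's +y; tip cleaner 68 to 112 mm along -y; both within 25 mm in its x. Reel flat on the jar, centred to 13 mm. All released, at rest; tilts under 0.12 rad (all of step 1 and horizontal distance between new_pack and cradle below 0.015 m and angle between each of new_pack, flux_jar, tip_cleaner, solder_reel's own z axis and vertical below 0.12 rad and z of new_pack in the frame of cradle between 0.002 and 0.01 m and linear speed of each of new_pack, flux_jar, tip_cleaner, solder_reel below 0.02 m/s and y of flux_jar in the frame of cradle between 0.062 and 0.106 m and x of flux_jar in the frame of cradle between -0.025 and 0.025 m and height (world z) of each of flux_jar, tip_cleaner below 0.005 m and y of tip_cleaner in the frame of cradle between -0.112 and -0.068 m and x of tip_cleaner in the frame of cradle between -0.025 and 0.025 m and horizontal distance between solder_reel and flux_jar below 0.013 m and z of solder_reel in the frame of flux_jar between 0.036 and 0.044 m); the robot touches nothing.
It fails at once if the screwdriver is disturbed (moved over 20 mm) (distance of screwdriver from where it was at the start of the episode above 0.02 m).
It fails at once if the parts dish is disturbed (moved over 20 mm) (distance of parts_dish from where it was at the start of the episode above 0.02 m).
It also fails if it takes over 138 s, if anything falls off the work surface, if the arm or the gripper's body presses on something with over 40 N, if the wrist force passes 120 N, or if a joint passes its speed limit or range.

### The arm

A 6-joint arm with a two-finger parallel gripper is mounted at the origin on the work surface. World frame = base frame: x ahead of the robot, y to its left, z up, the work surface at z = 0. Lengths are in m, angles in rad, forces in N, time in s.
With the tool pointing down it reaches from about 0.3 to 1 m from the base axis. Payload 5.1 kg.
Tool frame: the origin (TCP) lies midway between the tips of the shut fingers; the grasp point (between the pads) lies arm.grasp_offset behind it (arm.grasp_offset is the distance from the TCP to the grasp point, in m); y points along the fingers, x is the direction in which the jaws open and shut, and the axes are right-handed (so a half turn about y gives the same grasp; the last joint's range is limited). The gripper opens to 95 mm and grips with 3 to 60 N. Pads are 20 mm wide; open, the fingers measure 119 mm over their backs; the gripper's body (75 mm by 180 mm) begins 59 mm behind the grasp point.
Start: joints at [-1.382, 0.124, 1.65, -0, 1.367, -0.083], TCP at [0.174, -0.626, 0.215] pointing down, gripper open.
Joint ranges: [-2.61, 2.61], [-1.02, 2.33], [0.03, 2.71], [-1.35, 4.49], [0.32, 2.68], [-2.91, 2.91]. Speed limits (rad/s): [2.57, 2.57, 3.14, 3.14, 3.14, 3.14].

### API

Orientations are given as a rotation vector (axis times angle).
In Python, from bench import arm gives the robot as it stands. The module is installed in compiled form; this text tells all that it offers.
- The arm moves only by the shell command python3 -m jog 'ROWS' [OPENING] [FORCE]. ROWS is JSON, a list of rows, each a list of 2 entries, a list of its own where there are three numbers: the shift along the tool's x, y, z in mm, then the turn about the tool's y in rad. In form: [[[tx, ty, tz], spin], ...]. A call has 1 to 20 rows; each row is the pose to reach, as a shift and turn from the pose commanded when the call began, along the tool's axes at that moment; what a row does not reach only later rows make up. A row lasts 1/12 s, in which the tool goes at most 41.7 mm and 7.16 degrees, less where a joint would pass 70% of its speed; a pose out of reach is approached as far as the arm can. A call with a gripper value outside its range is refused whole. OPENING is the gripper's target within -1 to 1 (fully open at 1, half-way at 0, shut at -1), set as the call begins (- or left out, the last holds). The fingers move at their own pace and stop on an object; FORCE is the grip in N (left out, the last holds). Time passes only in rows, so rows that repeat a pose let the fingers close. It gives the time, the measured TCP pose, the force and the opening at its end, in the units of the state.
- arm.get_obs(): the state, without advancing time (a new reading comes with each control period).
- arm.get_image(name): name is "side" or "top" or "wrist"; returns a dict with "frame" (384x512x3 uint8, red, green, blue), "camera_matrix" (3x3 intrinsics, pixels), "eye" and "attitude" of the camera in the world; the wrist camera has in their place "T_tool_cam" (4x4, takes a point from camera to tool coordinates, whose origin is the TCP and whose axes are the tool frame's). Camera axes: x right, y down, z forward; pixel columns grow to the right and rows downward; lengths in m; the calibration is good to about 2 mm. A picture is of the moment at which its call begins: read the wrist's pose just before it. There is no depth.
- arm.job_done(): hands the job in, once; it reports no verdict.
The state is a dict: "clock": time; "joint_pos": joint angles; "qd": joint speeds; "joint_torque": joint torques, N m; "tcp_pos": TCP position; "orientation": TCP orientation; "wrist_force": force on the tool from outside, world axes, zero at the start; "moment": the same for the moment, N m; "width": opening from 0.0 (shut) to 1.0 (fully open).
Only numpy, scipy, OpenCV 4.12 (cv2) and the standard library are available. Lean on these libraries where they do the work, as an engineer would, in place of code of your own. Each camera call takes 0.05 s, during which the arm holds its last target.

## Working session

There is one attempt and no reset: what is moved stays moved. The work goes in short steps, Python scripts to look and compute and a shell command to move; the robot and the scene stay as the last step left them, time stands still between calls to the robot, and variables do not carry over. Pictures are saved under pics/ and viewed, and the job is handed in when it is done.

```bash
mkdir -p pics; cat > h.py <<'E'
import numpy as np,cv2
from bench import arm
from scipy.spatial.transform import Rotation as R
def save(name,fn,crop=None,scale=1):
    im=arm.get_image(name); f=im["frame"][:,:,::-1]
    if crop: x0,y0,x1,y1=crop; f=f[y0:y1,x0:x1]
    if scale!=1: f=cv2.resize(f,None,fx=scale,fy=scale,interpolation=cv2.INTER_CUBIC)
    cv2.imwrite('pics/'+fn,f); return im
E
python3 - <<'E'
from h import *
o=arm.get_obs(); print(o)
for n in ["side","top","wrist"]:
    im=save(n,n+'0.png')
    print(n,{k:v for k,v in im.items() if k!='frame'})
print(arm.grasp_offset)
E
```

```text
{'clock': 0.0, 'joint_pos': array([-1.38159179e+00,  1.24516596e-01,  1.65165298e+00,  3.57100659e-05,
        1.36751036e+00, -8.25892154e-02]), 'qd': array([-0.00115764,  0.00117464, -0.00092862, -0.00066809,  0.00061486,
        0.0001376 ]), 'joint_torque': array([ 2.08973550e-03, -4.17598593e+01, -3.59932351e+01,  7.76395993e-02,
        4.93652711e-02, -1.73945950e-04]), 'tcp_pos': array([ 0.17436702, -0.62551321,  0.21339205]), 'orientation': array([-1.32413143,  1.00774691, -1.00520223]), 'wrist_force': array([-0.58800401, -0.51775989,  0.43017095]), 'moment': array([ 0.00930055, -0.01678684,  0.07468344]), 'width': 1.00274480425676}
side {'camera_matrix': array([[481.70687947,   0.        , 260.07441602],
       [  0.        , 481.70687947, 193.21391955],
       [  0.        ,   0.        ,   1.        ]]), 'eye': array([0.0860883 , 0.61976832, 0.8048507 ]), 'attitude': array([-0.90601691,  2.49090024, -1.10004654])}
top {'camera_matrix': array([[350.36703902,   0.        , 261.15928154],
       [  0.        , 350.36703902, 185.98906905],
       [  0.        ,   0.        ,   1.        ]]), 'eye': array([0.37714709, 0.0150981 , 1.06091957]), 'attitude': array([-2.08841478,  2.13203382, -0.16691617])}
wrist {'camera_matrix': array([[270.51506863,   0.        , 252.57000233],
       [  0.        , 270.51506863, 192.40438806],
       [  0.        ,   0.        ,   1.        ]]), 'T_tool_cam': array([[ 9.99999684e-01,  1.06990255e-04,  7.88294217e-04,
        -1.17595730e-03],
       [-7.27746334e-04, -2.77196151e-01,  9.60813075e-01,
        -1.69063815e-01],
       [ 3.21309759e-04, -9.60813344e-01, -2.77195985e-01,
         7.76163791e-02],
       [ 0.00000000e+00,  0.00000000e+00,  0.00000000e+00,
         1.00000000e+00]])}
0.0188
```

View pics/side0.png

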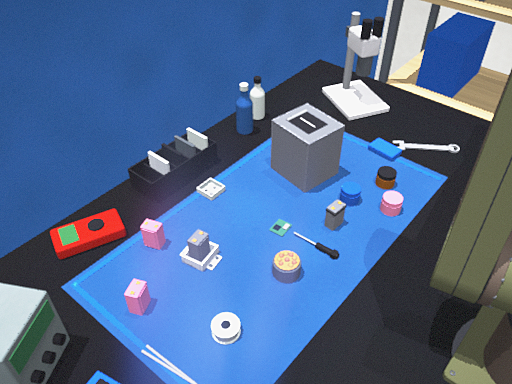

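View pics/top0.png

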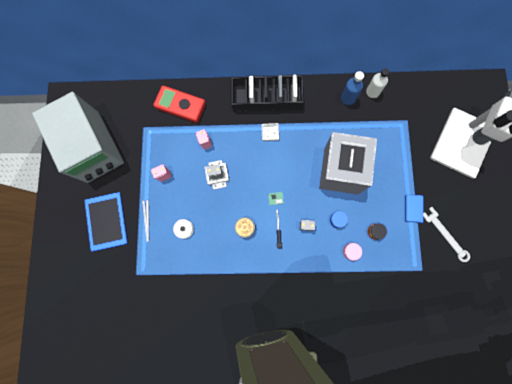

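```bash
python3 - <<'E'
from h import *
o=arm.get_obs(); print(R.from_rotvec(o['orientation']).as_matrix().round(3))
save('top','t1.png',(100,20,460,290),2.2)
E
```

```text
[[ 0.268 -0.     0.963]
 [-0.963  0.002  0.268]
 [-0.002 -1.     0.   ]]
```

View pics/t1.png

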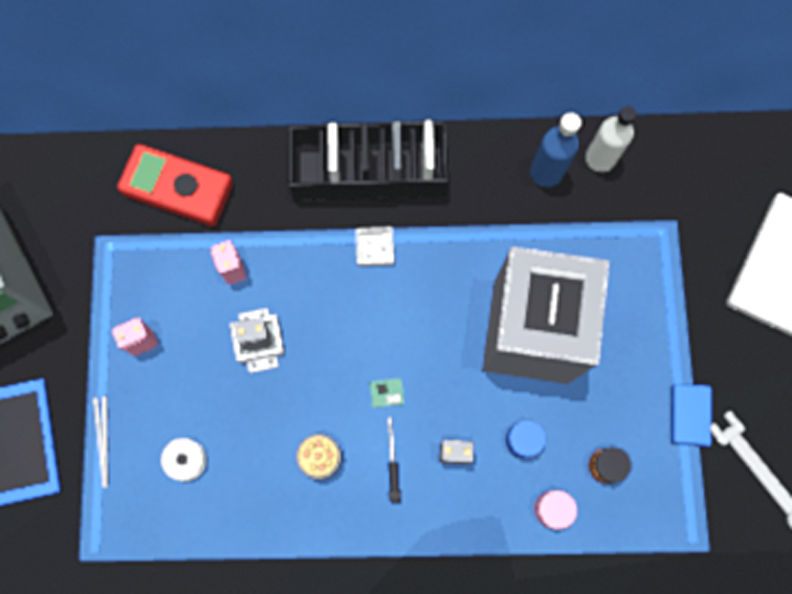

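```bash
python3 - <<'E'
from h import *
a=arm.get_image('top')['frame'][:,:,::-1]
def c(x0,y0,x1,y1,s): 
    f=cv2.resize(a[y0:y1,x0:x1],None,fx=s,fy=s,interpolation=cv2.INTER_CUBIC)
    return f
cv2.imwrite('pics/c1.png',c(190,145,250,190,12))
cv2.imwrite('pics/c2.png',c(310,120,390,200,7))
cv2.imwrite('pics/c3.png',c(160,200,270,250,7))
cv2.imwrite('pics/c4.png',c(285,200,395,265,7))
E
```

```text
(no output)
```

View pics/c1.png

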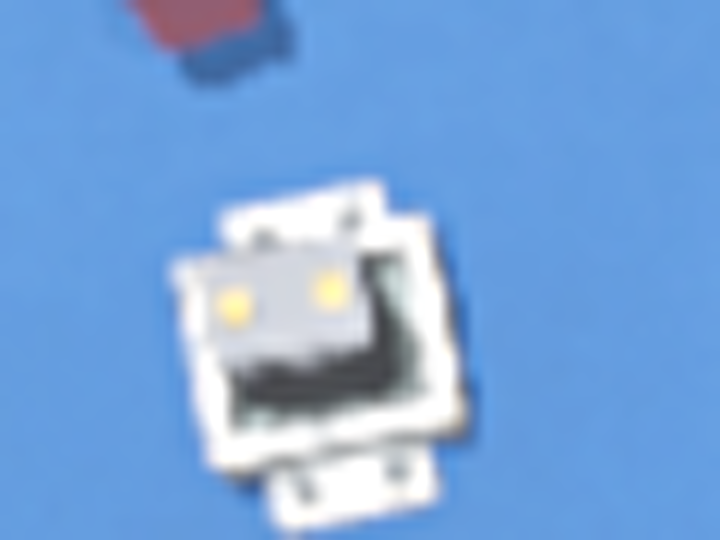

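View pics/c2.png

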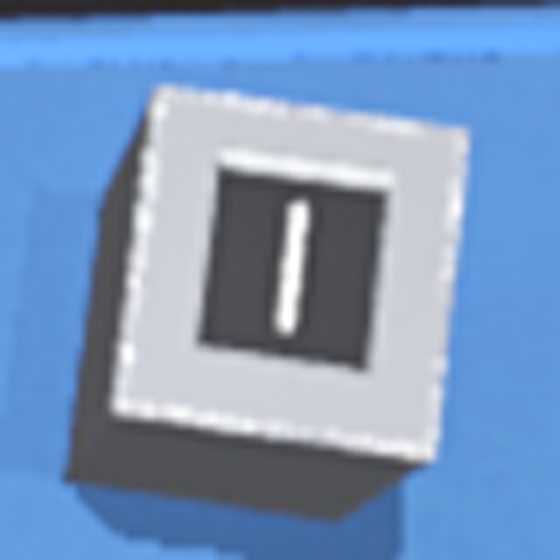

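View pics/c3.png

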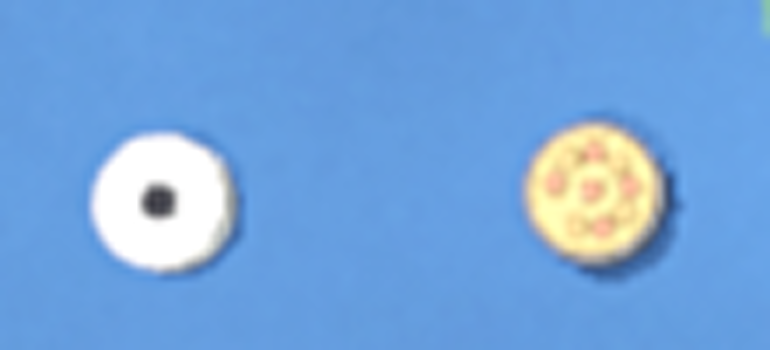

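View pics/c4.png

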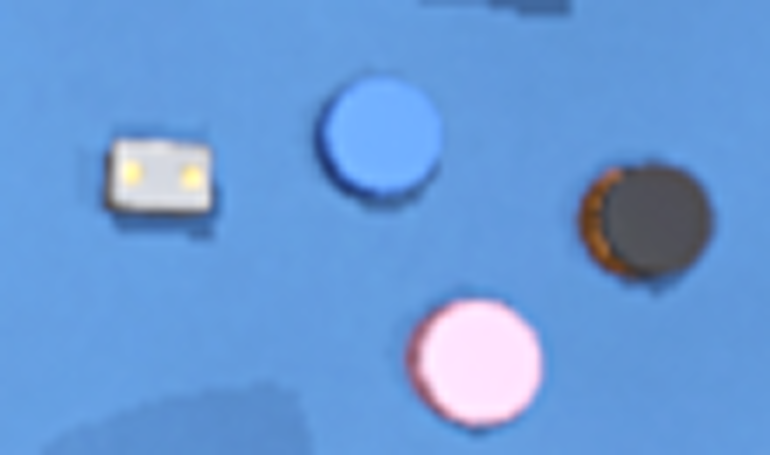

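```bash
cat >> h.py <<'E'
def w(im,px,z):
    K=im['camera_matrix'];Rm=R.from_rotvec(im['attitude']).as_matrix()
    px=np.atleast_2d(px).astype(float);d=np.c_[px,np.ones(len(px))]@np.linalg.inv(K).T@Rm.T
    e=im['eye'];return e+d*((z-e[2])/d[:,2])[:,None]
def cw(im,px,off,s,z): return w(im,(np.atleast_2d(px)+.5)/s-.5+np.array(off),z)
E
python3 - <<'E'
from h import *
im=arm.get_image('top')
np.set_printoptions(precision=4,suppress=True)
def rect(n,px,off,s,z):
    p=cw(im,px,off,s,z)[:,:2]
    e=np.roll(p,-1,0)-p
    # first corner far-left, far-right, near-right, near-left
    yaw=[np.arctan2(-v[0]*0+v[1],v[0]) for v in (p[0]-p[3],p[1]-p[2])]
    yaw2=[np.arctan2(-v[0],v[1]) for v in (p[0]-p[1],p[3]-p[2])]
    print(n,p.mean(0),'lens',np.linalg.norm(e,axis=1),'yawx',yaw,'yawy',yaw2)
rect('cradle',[(175,265),(430,215),(465,430),(215,470)],(190,145),12,.022)
rect('spent',[(200,262),(357,240),(375,345),(220,360)],(190,145),12,.066)
print('spent term',cw(im,[(235,307),(330,290)],(190,145),12,.066))
rect('ears',[(220,213),(382,180),(437,498),(278,530)],(190,145),12,.004)
rect('lid',[(158,90),(468,130),(433,458),(113,410)],(310,120),7,.15)
rect('flap',[(218,165),(388,187),(365,368),(200,343)],(310,120),7,.15)
print('reel',cw(im,[(161,200)],(160,200),7,.024))
print('tip',cw(im,[(594,193)],(160,200),7,.040))
rect('new',[(115,140),(212,145),(210,213),(110,208)],(285,200),7,.06)
print('newterm',cw(im,[(132,172),(193,178)],(285,200),7,.06))
print('jar',cw(im,[(655,218)],(285,200),7,.04))
print('blue',cw(im,[(382,135)],(285,200),7,.04))
print('scr',cw(im,[(390,418),(395,500)],(100,20),2.2,.008))
print('dish',cw(im,[(375,247)],(100,20),2.2,.015))
print('pink',cw(im,[(133,332),(227,255)],(100,20),2.2,.06))
E
```

```text
cradle [0.6166 0.1798] lens [0.0664 0.057  0.0641 0.0547] yawx [np.float64(0.19951178340420161), np.float64(0.15766750838509452)] yawy [np.float64(0.17397530454382334), np.float64(0.1378462748615612)]
spent [0.6174 0.181 ] lens [0.0388 0.0268 0.038  0.0252] yawx [np.float64(0.20670494684198132), np.float64(0.16918886463404795)] yawy [np.float64(0.117709933908908), np.float64(0.07394722423503584)]
spent term [[0.6163 0.194  0.066 ]
 [0.62   0.1707 0.066 ]]
ears [0.6181 0.1806] lens [0.043  0.0859 0.0416 0.0858] yawx [np.float64(0.1857937499147031), np.float64(0.16906628264079)] yawy [np.float64(0.18164578882941415), np.float64(0.17868530335989832)]
lid [ 0.6194 -0.2018] lens [0.119  0.1298 0.1202 0.1282] yawx [np.float64(-0.1871983230237269), np.float64(-0.1781910741680875)] yawy [np.float64(-0.1642714189170721), np.float64(-0.1778500411625815)]
flap [ 0.6213 -0.2019] lens [0.0649 0.072  0.0623 0.0709] yawx [np.float64(-0.15534051933949755), np.float64(-0.19187146607849767)] yawy [np.float64(-0.1630465889575102), np.float64(-0.1813720172806875)]
reel [[0.4517 0.279  0.024 ]]
tip [[0.4498 0.0939 0.04  ]]
new [ 0.4515 -0.0875] lens [0.0393 0.0275 0.0403 0.0276] yawx [np.float64(-0.11189738549112552), np.float64(-0.0753444445210527)] yawy [np.float64(-0.07227886412584351), np.float64(-0.06962353011280899)]
newterm [[ 0.4535 -0.0756  0.06  ]
 [ 0.4506 -0.1001  0.06  ]]
jar [[ 0.432  -0.2901  0.04  ]]
blue [[ 0.4682 -0.181   0.04  ]]
scr [[ 0.5024 -0.0026  0.008 ]
 [ 0.3916 -0.0064  0.008 ]]
dish [[0.7463 0.0125 0.015 ]]
pink [[0.6199 0.3406 0.06  ]
 [0.7247 0.2149 0.06  ]]
```

```bash
cat >> h.py <<'E'
np.set_printoptions(precision=4,suppress=True)
def go(x,y,z,yaw):
    "shift in tool axes (mm) and spin to reach tcp xyz with tool x at yaw"
    o=arm.get_obs();M=R.from_rotvec(o['orientation']).as_matrix()
    t=M.T@(np.array([x,y,z])-o['tcp_pos'])*1000
    a=np.arctan2(M[1,0],M[0,0]); s=a-yaw
    s=(s+np.pi)%(2*np.pi)-np.pi
    print('tcp',o['tcp_pos'],'yaw %.3f'%a,'tilt',M[:,1].round(3),'-> shift',t.round(1),'spin %.3f'%s,'q6 %.2f'%o['joint_pos'][5],'w %.3f'%o['width'],'F',o['wrist_force'].round(1),'t %.1f'%o['clock'])
E
python3 -c "
from h import *
go(.618,.181,.16,.155)"
```

```text
tcp [ 0.1744 -0.6259  0.2142] yaw -1.299 tilt [-0.     0.001 -1.   ] -> shift [-658.2   54.7  643.9] spin -1.454 q6 -0.08 w 0.997 F [ 0.2  0.3 -0.3] t 0.3
```

```bash
python3 -m jog '[[[-658,0,644],-0.7],[[-658,0,644],-0.7],[[-658,0,644],-0.7],[[-658,0,644],-0.7],[[-658,0,644],-0.7],[[-658,0,644],-1.45],[[-658,0,644],-1.45],[[-658,0,644],-1.45],[[-658,0,644],-1.45],[[-658,0,644],-1.45],[[-658,0,644],-1.45],[[-658,0,644],-1.45],[[-658,0,644],-1.45],[[-658,0,644],-1.45],[[-658,0,644],-1.45],[[-658,0,644],-1.45],[[-658,0,644],-1.45],[[-658,0,644],-1.45],[[-658,0,644],-1.45],[[-658,0,644],-1.45]]' 1 30; python3 -c "
from h import *
go(.618,.181,.16,.155)"
```

```text
clock: 1.97
tcp_pos: [0.5767, 0.1062, 0.2148]
orientation: [-1.568, -0.119, 0.119]
wrist_force: [0.6, -1.2, 0.1]
width: 1.0
tcp [0.5767 0.1062 0.2148] yaw 0.152 tilt [ 0. -0. -1.] -> shift [52.1 54.8 67.7] spin -0.003 q6 -0.06 w 1.000 F [ 0.6 -1.2  0.1] t 2.0
```

```bash
python3 -m jog '[[[52,0,68],0],[[52,0,68],0],[[52,0,68],0],[[52,30,68],0],[[52,55,68],0],[[52,55,68],0],[[52,55,68],0]]'; python3 - <<'E'
from h import *
go(.618,.181,.16,.155)
o=arm.get_obs();im=save('wrist','w1.png')
E
```

```text
clock: 2.55
tcp_pos: [0.6159, 0.1787, 0.1578]
orientation: [-1.568, -0.115, 0.122]
wrist_force: [0.6, -0.2, 1.0]
width: 1.001
tcp [0.6159 0.1787 0.1578] yaw 0.151 tilt [-0.004 -0.001 -1.   ] -> shift [ 2.4 -2.3  1.9] spin -0.004 q6 0.05 w 1.001 F [ 0.6 -0.2  1. ] t 2.5
```

View pics/w1.png

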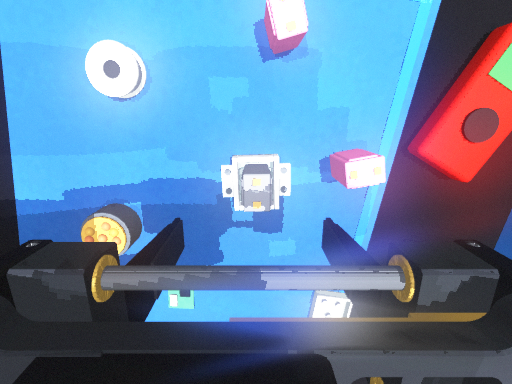

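```bash
cat >> h.py <<'E'
def wcam(o,im):
    M=np.eye(4);M[:3,:3]=R.from_rotvec(o['orientation']).as_matrix();M[:3,3]=o['tcp_pos']
    T=M@im['T_tool_cam'];return dict(camera_matrix=im['camera_matrix'],eye=T[:3,3],attitude=R.from_matrix(T[:3,:3]).as_rotvec(),frame=im['frame'])
def proj(c,p):
    Rm=R.from_rotvec(c['attitude']).as_matrix();q=(np.atleast_2d(p)-c['eye'])@Rm@c['camera_matrix'].T
    return q[:,:2]/q[:,2:]
E
python3 - <<'E'
from h import *
go(.618,.181,.16,.155)
o=arm.get_obs();im=save('wrist','w2.png',(200,130,320,230),6)
c=wcam(o,im)
ps=[]
for sx in(27,-27):
  for sy in (32,-32):
    v=R.from_euler('z',.175).apply([sx/1e3,sy/1e3,0])+[.618,.180,.022]; ps.append(v)
print((proj(c,ps)-[200,130])*6)
print((proj(c,[[.618,.181,.066],[.6163,.194,.066],[.62,.1707,.066]])-[200,130])*6)
E
```

```text
tcp [0.6172 0.1789 0.16  ] yaw 0.151 tilt [-0. -0. -1.] -> shift [ 1.1 -0.   2. ] spin -0.004 q6 0.05 w 0.997 F [ 0.3 -0.9  0.6] t 2.6
[[462.8725 155.9117]
 [462.4494 474.3883]
 [178.2322 162.6897]
 [193.3432 480.4301]]
[[326.4262 381.5764]
 [328.2302 306.1327]
 [328.8113 440.4894]]
```

View pics/w2.png

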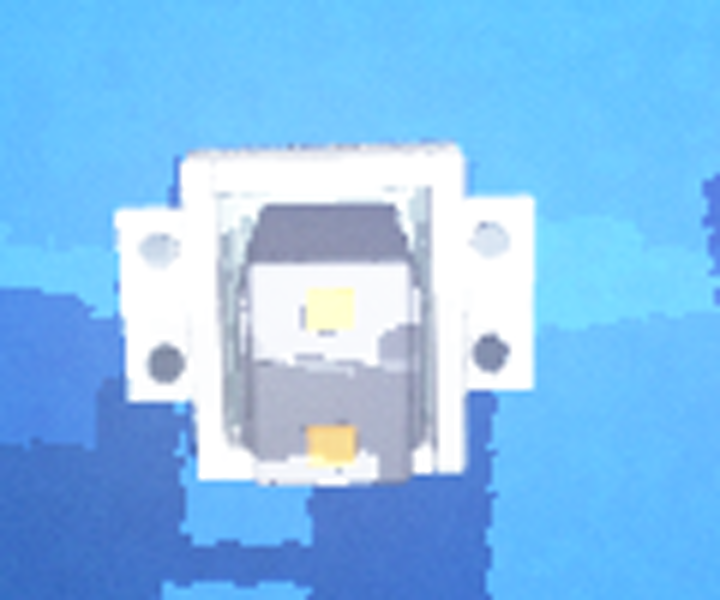

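```bash
python3 -m jog '[[[1,35,2],0],[[1,70,2],0],[[1,105,2],0],[[1,120,2],0],[[1,127,2],0],[[1,127,2],0],[[1,127,2],0]]'; python3 -m jog '[[[0,0,0],0],[[0,0,0],0],[[0,0,0],0],[[0,0,0],0],[[0,0,0],0],[[0,0,0],0],[[0,0,0],0],[[0,0,0],0],[[0,0,0],0],[[0,0,0],0]]' -1 30;  python3 -c "
from h import *
go(.62,-.202,.24,-.175)"
```

```text
clock: 3.23
tcp_pos: [0.6197, 0.1815, 0.0351]
orientation: [-1.567, -0.121, 0.116]
wrist_force: [-0.0, 0.4, -0.1]
width: 1.002
clock: 4.07
tcp_pos: [0.6179, 0.1812, 0.0326]
orientation: [-1.568, -0.119, 0.119]
wrist_force: [2.1, -1.1, 0.2]
width: 0.355
tcp [0.6179 0.1812 0.0326] yaw 0.151 tilt [-0. -0. -1.] -> shift [ -55.6 -207.4 -379.2] spin 0.326 q6 0.05 w 0.355 F [ 2.1 -1.1  0.2] t 4.1
```

```bash
python3 -m jog '[[[0,-25,0],0],[[0,-60,0],0],[[0,-100,0],0],[[0,-140,0],0],[[0,-180,0],0],[[-5,-208,-25],0.05],[[-10,-208,-65],0.1],[[-15,-208,-105],0.15],[[-21,-208,-145],0.2],[[-27,-208,-185],0.25],[[-33,-208,-225],0.3],[[-39,-208,-265],0.326],[[-45,-208,-305],0.326],[[-51,-208,-345],0.326],[[-56,-208,-370],0.326],[[-56,-208,-379],0.326],[[-56,-208,-379],0.326],[[-56,-208,-379],0.326],[[-56,-208,-379],0.326]]';  python3 - <<'E'
from h import *
go(.62,-.202,.24,-.175)
save('side','s1.png',(230,60,400,220),4)
save('wrist','w3.png')
E
```

```text
clock: 5.65
tcp_pos: [0.6196, -0.2003, 0.2403]
orientation: [-1.566, 0.137, -0.136]
wrist_force: [1.0, -0.3, -2.4]
width: 0.337
tcp [ 0.6196 -0.2003  0.2403] yaw -0.174 tilt [-0.001  0.001 -1.   ] -> shift [ 0.6  0.3 -1.6] spin 0.001 q6 -0.22 w 0.337 F [ 1.  -0.3 -2.4] t 5.7
```

View pics/s1.png

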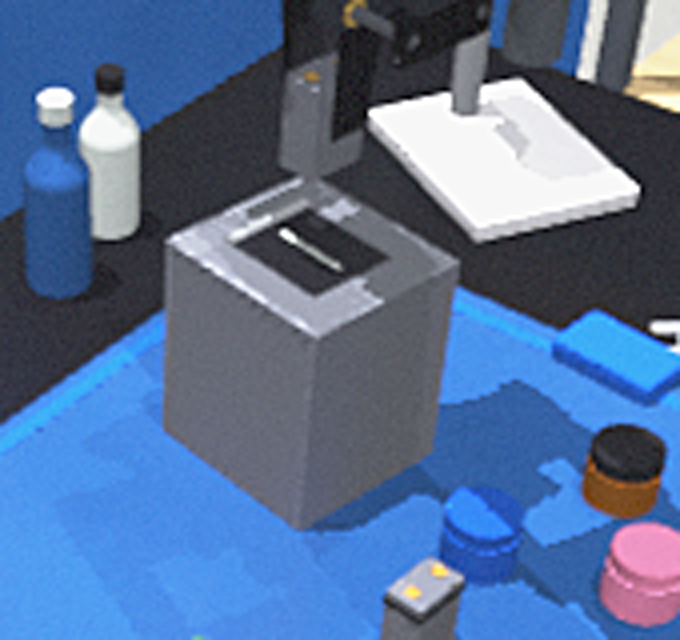

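View pics/w3.png

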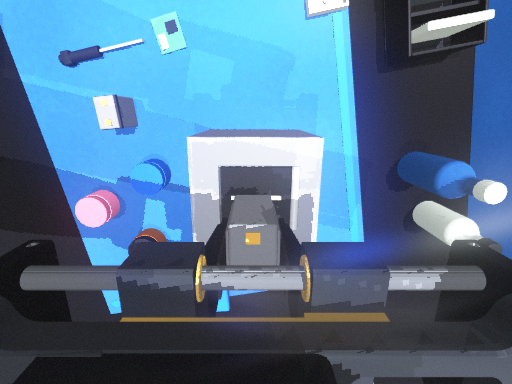

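```bash
python3 -m jog '[[[0,30,-1],0],[[0,50,-1],0],[[0,60,-1],0],[[0,68,-1],0],[[0,76,-1],0],[[0,84,-1],0],[[0,90,-1],0],[[0,90,-1],0],[[0,90,-1],0]]'; python3 - <<'E'
from h import *
go(.62,-.202,.24,-.175)
save('side','s2.png',(230,60,400,220),4)
E
```

```text
clock: 6.5
tcp_pos: [0.6194, -0.2029, 0.1507]
orientation: [-1.566, 0.138, -0.137]
wrist_force: [0.3, 0.3, -1.8]
width: 0.335
tcp [ 0.6194 -0.2029  0.1507] yaw -0.175 tilt [-0.  0. -1.] -> shift [  0.4 -89.3   1. ] spin -0.000 q6 -0.22 w 0.335 F [ 0.3  0.3 -1.8] t 6.5
```

View pics/s2.png

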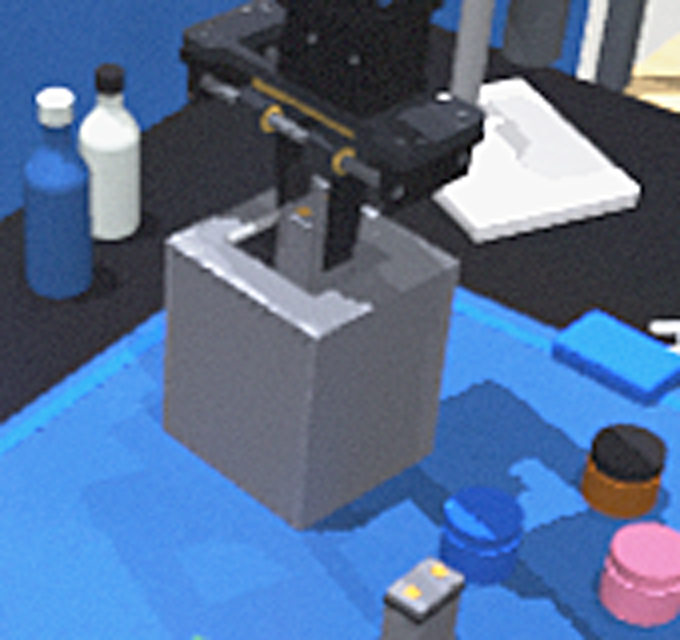

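The pack sits partway through the opening. Release slightly, let it fall, then retreat.

```bash
python3 -m jog '[[[0,0,0],0],[[0,0,0],0],[[0,0,0],0],[[0,0,0],0],[[0,0,0],0],[[0,0,0],0],[[0,0,0],0],[[0,-20,0],0],[[0,-45,0],0],[[0,-80,0],0],[[0,-80,0],0],[[0,-80,0],0],[[0,-80,0],0]]' -0.05; python3 - <<'E'
from h import *
go(.4515,-.0878,.16,-.085)
save('side','s3.png',(230,60,400,220),4)
E
```

```text
clock: 7.63
tcp_pos: [0.6193, -0.2028, 0.2305]
orientation: [-1.566, 0.137, -0.137]
wrist_force: [0.1, 0.4, -0.3]
width: 0.476
tcp [ 0.6193 -0.2028  0.2305] yaw -0.175 tilt [ 0.  0. -1.] -> shift [-185.3   70.5   84.1] spin -0.090 q6 -0.22 w 0.476 F [ 0.1  0.4 -0.3] t 7.6
```

View pics/s3.png

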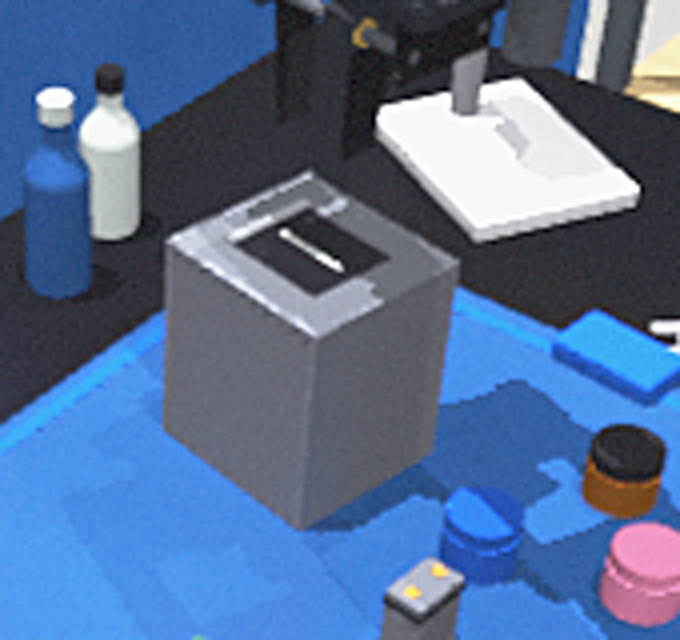

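```bash
python3 -m jog '[[[-40,0,18],-0.05],[[-80,0,36],-0.09],[[-120,0,54],-0.09],[[-150,0,68],-0.09],[[-185,20,84],-0.09],[[-185,50,84],-0.09],[[-185,70,84],-0.09],[[-185,70,84],-0.09],[[-185,70,84],-0.09],[[-185,70,84],-0.09]]' 1; python3 - <<'E'
from h import *
go(.4515,-.0878,.027,-.08)
o=arm.get_obs();im=save('wrist','w4.png',(180,100,340,220),5)
c=wcam(o,im)
ps=[]
for sx in(13,-13):
  for sy in (20,-20):
    ps.append(R.from_euler('z',-.08).apply([sx/1e3,sy/1e3,0])+[.4515,-.0878,.06])
print((proj(c,ps)-[180,100])*5)
E
```

```text
clock: 8.52
tcp_pos: [0.4523, -0.0882, 0.1611]
orientation: [-1.57, 0.067, -0.067]
wrist_force: [-0.0, 0.0, 0.9]
width: 0.995
tcp [ 0.4523 -0.0882  0.1611] yaw -0.085 tilt [-0.  0. -1.] -> shift [ -0.8 134.1   0.3] spin -0.005 q6 -0.22 w 0.995 F [-0.   0.   0.9] t 8.5
[[426.6813 370.8806]
 [425.1298 555.5189]
 [299.2089 371.4949]
 [302.5925 556.0898]]
```

View pics/w4.png

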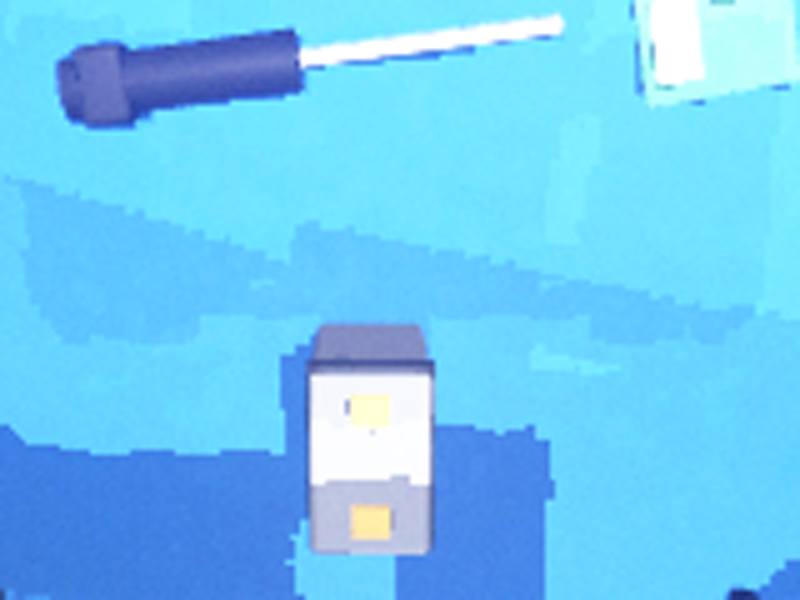

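```bash
python3 -m jog '[[[1,35,0],0],[[1,70,0],0],[[1,105,0],0],[[1,125,0],0],[[1,133,0],0],[[1,133,0],0],[[1,133,0],0]]'; python3 -m jog '[[[0,0,0],0],[[0,0,0],0],[[0,0,0],0],[[0,0,0],0],[[0,0,0],0],[[0,0,0],0],[[0,0,0],0],[[0,0,0],0],[[0,0,0],0],[[0,0,0],0]]' -1 30;  python3 -c "
from h import *
go(.618,.181,.16,.175)"
```

```text
clock: 9.15
tcp_pos: [0.4544, -0.0886, 0.0292]
orientation: [-1.57, 0.065, -0.068]
wrist_force: [-0.1, -0.3, 0.1]
width: 0.999
clock: 9.98
tcp_pos: [0.4528, -0.088, 0.0276]
orientation: [-1.57, 0.067, -0.067]
wrist_force: [-0.3, -0.1, -0.5]
width: 0.36
tcp [ 0.4528 -0.088   0.0276] yaw -0.085 tilt [-0.  0. -1.] -> shift [ 141.8 -132.4  282.1] spin -0.260 q6 -0.22 w 0.360 F [-0.3 -0.1 -0.5] t 10.0
```

```bash
python3 -m jog '[[[0,0,0],0],[[0,0,0],0],[[0,0,0],0],[[0,0,0],0],[[0,0,0],0]]';python3 -m jog '[[[0,-20,0],0],[[0,-50,0],0],[[0,-90,0],0],[[0,-132,0],0],[[20,-132,40],-0.05],[[40,-132,80],-0.1],[[60,-132,120],-0.15],[[80,-132,160],-0.2],[[100,-132,200],-0.25],[[120,-132,240],-0.26],[[135,-132,268],-0.26],[[142,-132,282],-0.26],[[142,-132,282],-0.26],[[142,-132,282],-0.26],[[142,-132,282],-0.26]]'; python3 - <<'E'
from h import *
go(.618,.181,.16,.175)
o=arm.get_obs();im=save('wrist','w5.png',(180,100,340,220),5)
c=wcam(o,im);ps=[]
for sx in(27,-27):
  for sy in (32,-32):
    ps.append(R.from_euler('z',.175).apply([sx/1e3,sy/1e3,0])+[.618,.180,.022])
print((proj(c,ps)-[180,100])*5)
E
```

```text
clock: 10.4
tcp_pos: [0.4529, -0.088, 0.0276]
orientation: [-1.57, 0.067, -0.067]
wrist_force: [0.8, -0.5, -1.0]
width: 0.274
clock: 11.65
tcp_pos: [0.6175, 0.1804, 0.1587]
orientation: [-1.567, -0.136, 0.139]
wrist_force: [-0.2, 0.6, -1.4]
width: 0.272
tcp [0.6175 0.1804 0.1587] yaw 0.175 tilt [-0.002 -0.001 -1.   ] -> shift [ 0.6 -1.3  0.5] spin 0.000 q6 0.03 w 0.272 F [-0.2  0.6 -1.4] t 11.7
[[488.4145 289.9579]
 [481.4068 555.4501]
 [250.4646 289.7716]
 [256.5085 555.1881]]
```

View pics/w5.png

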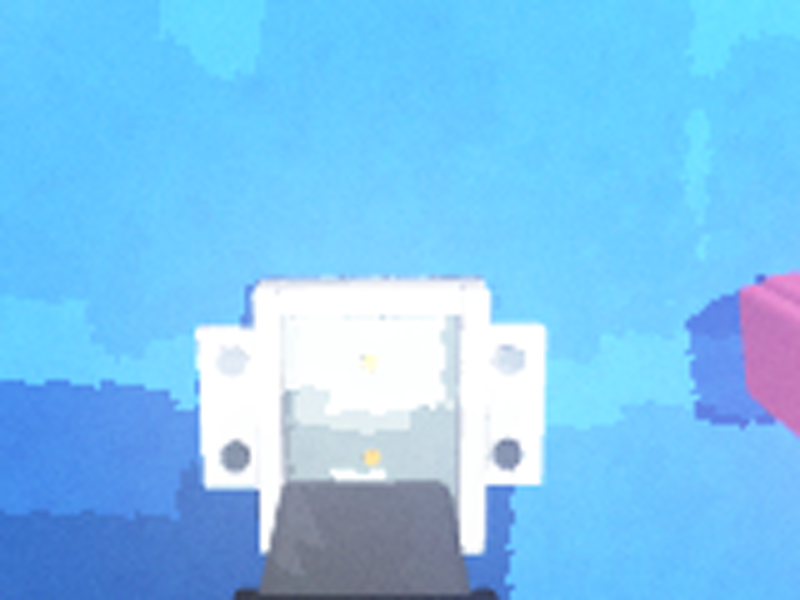

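```bash
python3 -m jog '[[[0,30,1],0],[[0,60,1],0],[[0,90,1],0],[[0,105,1],0],[[0,115,1],0],[[0,121,1],0],[[0,125,1],0],[[0,125,1],0],[[0,125,1],0],[[0,125,1],0]]'; python3 - <<'E'
from h import *
go(.618,.181,.16,.175)
save('side','s4.png',(140,190,260,290),6)
E
```

```text
clock: 12.53
tcp_pos: [0.6193, 0.1822, 0.0364]
orientation: [-1.566, -0.14, 0.135]
wrist_force: [0.4, -0.5, -0.9]
width: 0.273
tcp [0.6193 0.1822 0.0364] yaw 0.175 tilt [ 0.003  0.001 -1.   ] -> shift [  -1.2 -123.6   -0.9] spin 0.000 q6 0.03 w 0.273 F [ 0.4 -0.5 -0.9] t 12.5
```

View pics/s4.png

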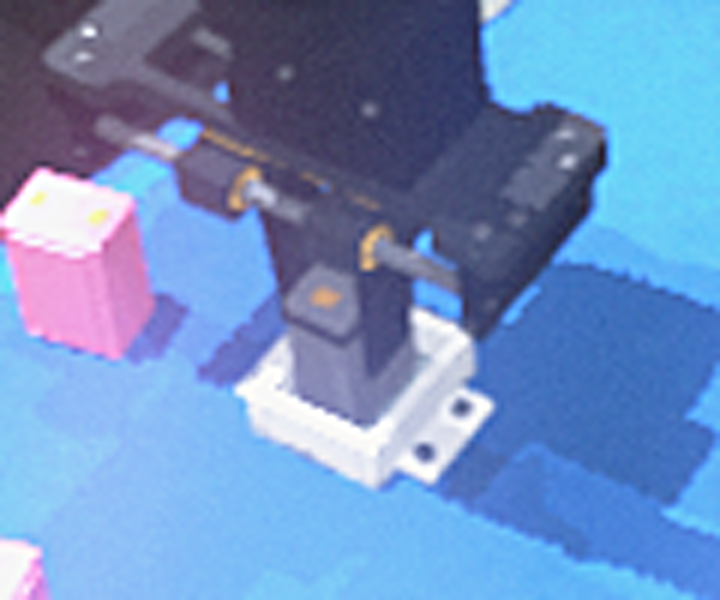

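```bash
python3 -m jog '[[[0,0,0],0],[[0,0,0],0],[[0,1,0],0],[[0,1,0],0]]'; python3 -m jog '[[[0,0,0],0],[[0,0,0],0],[[0,0,0],0],[[0,0,0],0],[[0,0,0],0]]' 0.1
```

```text
clock: 12.92
tcp_pos: [0.6181, 0.1819, 0.0336]
orientation: [-1.566, -0.138, 0.137]
wrist_force: [-0.7, 0.3, -1.3]
width: 0.275
clock: 13.33
tcp_pos: [0.6183, 0.1819, 0.0339]
orientation: [-1.566, -0.138, 0.137]
wrist_force: [-0.2, -0.6, -0.0]
width: 0.534
```

Released. Retreat up and look, then head for the jar.

```bash
python3 -m jog '[[[0,-20,0],0],[[0,-50,0],0],[[0,-90,0],0],[[0,-130,0],0],[[0,-150,0],0],[[0,-150,0],0],[[0,-150,0],0]]' 0.1; python3 - <<'E'
from h import *
go(.432,-.290,.184,-.3)
save('side','s5.png',(140,190,260,290),6)
E
```

```text
clock: 13.92
tcp_pos: [0.6192, 0.1821, 0.186]
orientation: [-1.566, -0.141, 0.134]
wrist_force: [-0.0, 1.1, -0.5]
width: 0.55
tcp [0.6192 0.1821 0.186 ] yaw 0.175 tilt [ 0.004  0.001 -1.   ] -> shift [-266.5    0.8 -432.3] spin 0.475 q6 0.03 w 0.550 F [-0.   1.1 -0.5] t 13.9
```

View pics/s5.png

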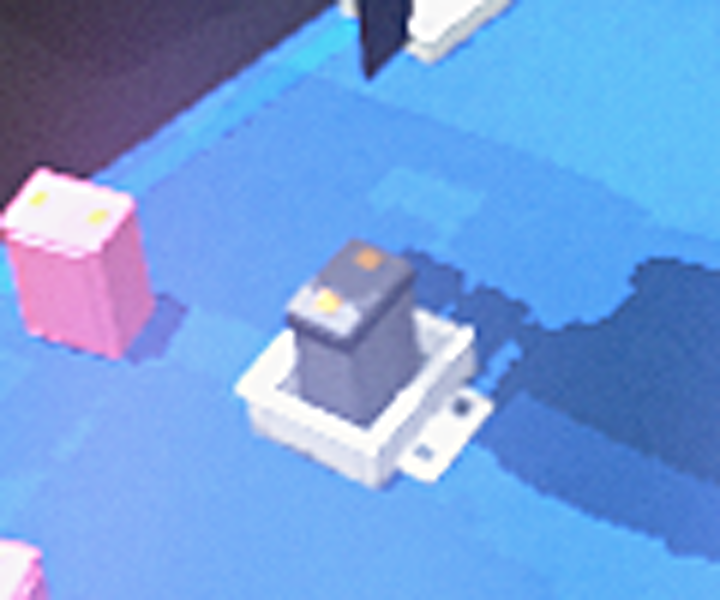

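```bash
python3 -m jog '[[[-24,0,-33],0.05],[[-46,0,-66],0.1],[[-68,0,-102],0.15],[[-92,0,-136],0.2],[[-114,0,-170],0.25],[[-136,0,-204],0.3],[[-158,0,-240],0.35],[[-180,0,-276],0.4],[[-202,0,-312],0.45],[[-224,0,-348],0.5],[[-246,0,-384],0.55],[[-260,0,-415],0.57],[[-266,0,-432],0.57],[[-266,0,-432],0.57],[[-266,0,-432],0.57],[[-266,0,-432],0.57]]' 1; python3 - <<'E'
from h import *
go(.432,-.290,.009,-.4)
o=arm.get_obs();im=save('wrist','w6.png')
c=wcam(o,im)
print('jar cap ctr',proj(c,[[.432,-.29,.04]]))
E
```

```text
clock: 15.3
tcp_pos: [0.4308, -0.2886, 0.1819]
orientation: [-1.546, 0.312, -0.307]
wrist_force: [0.3, 0.1, -0.4]
width: 1.003
tcp [ 0.4308 -0.2886  0.1819] yaw -0.395 tilt [-0.002  0.003 -1.   ] -> shift [  2.1 172.8  -1.1] spin 0.005 q6 -0.30 w 1.003 F [ 0.3  0.1 -0.4] t 15.3
jar cap ctr [[255.2001 184.2856]]
```

View pics/w6.png

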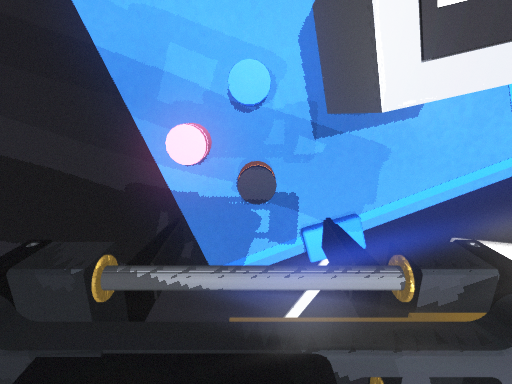

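```bash
python3 - <<'E'
from h import *
go(.432,-.290,.009,-.4)
o=arm.get_obs();im=save('wrist','w7.png',(140,40,340,190),4)
c=wcam(o,im)
print(w(c,[[186,144]],.04),w(c,[[382,111]],.15), w(c,[[256,185]],.04))
E
```

```text
tcp [ 0.4312 -0.2884  0.1823] yaw -0.394 tilt [-0.002  0.002 -1.   ] -> shift [  1.8 173.3  -1.4] spin 0.006 q6 -0.30 w 0.999 F [-0.2 -0.4  0. ] t 15.3
[[ 0.3776 -0.216   0.04  ]] [[ 0.5463 -0.2484  0.15  ]] [[ 0.4329 -0.2912  0.04  ]]
```

View pics/w7.png

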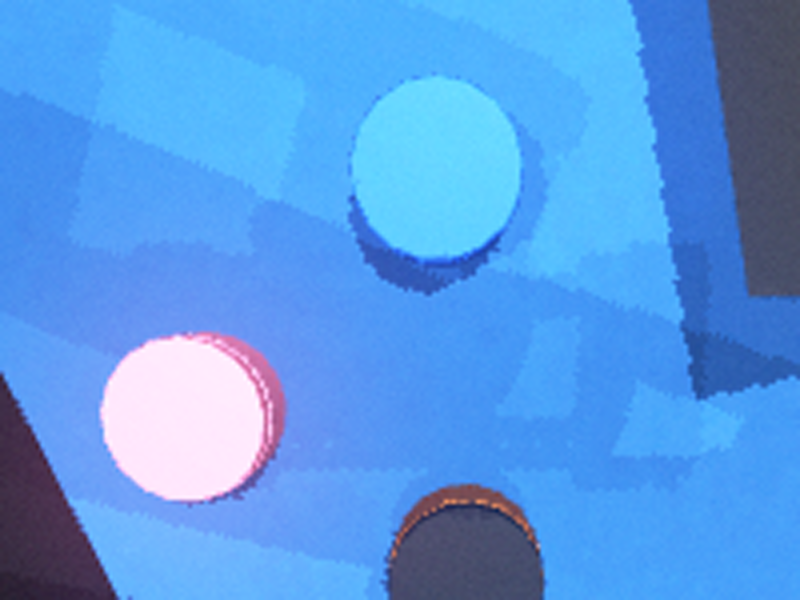

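```bash
python3 -m jog '[[[1,40,-2],0],[[1,80,-2],0],[[1,120,-2],0],[[1,145,-2],0],[[1,160,-2],0],[[1,168,-2],0],[[1,172,-2],0],[[1,172,-2],0],[[1,172,-2],0]]'; python3 -m jog '[[[0,0,0],0],[[0,0,0],0],[[0,0,0],0],[[0,0,0],0],[[0,0,0],0],[[0,0,0],0],[[0,0,0],0],[[0,0,0],0],[[0,0,0],0],[[0,0,0],0]]' -1 30;  python3 -c "
from h import *
go(.6185-.0146,.181+.0827,.15,.175)"
```

```text
clock: 16.15
tcp_pos: [0.4326, -0.2924, 0.0129]
orientation: [-1.55, 0.308, -0.311]
wrist_force: [-0.6, -0.1, 0.6]
width: 0.999
clock: 16.98
tcp_pos: [0.4316, -0.2921, 0.0117]
orientation: [-1.549, 0.31, -0.31]
wrist_force: [1.0, 0.3, 0.8]
width: 0.489
tcp [ 0.4316 -0.2921  0.0117] yaw -0.395 tilt [ 0. -0. -1.] -> shift [ -54.8 -138.4  579.3] spin -0.570 q6 -0.30 w 0.489 F [1.  0.3 0.8] t 17.0
```

```bash
python3 -m jog '[[[0,-30,0],0],[[0,-65,0],0],[[0,-105,0],0],[[0,-138,0],0],[[-4,-138,40],-0.05],[[-8,-138,80],-0.1],[[-12,-138,120],-0.15],[[-16,-138,160],-0.2],[[-20,-138,200],-0.25],[[-24,-138,240],-0.3],[[-27,-138,280],-0.35],[[-30,-138,320],-0.4],[[-34,-138,360],-0.45],[[-38,-138,400],-0.5],[[-42,-138,440],-0.57],[[-46,-138,480],-0.57],[[-50,-138,520],-0.57],[[-54,-138,560],-0.57],[[-55,-138,579],-0.57],[[-55,-138,579],-0.57]]';python3 -m jog '[[[0,0,0],0],[[0,0,0],0],[[0,0,0],0]]'; python3 - <<'E'
from h import *
go(.6039,.2637,.012,.175)
save('wrist','w8.png')
save('side','s6.png',(100,170,260,290),5)
E
```

```text
clock: 18.65
tcp_pos: [0.6037, 0.2674, 0.1488]
orientation: [-1.565, -0.14, 0.141]
wrist_force: [-0.7, -0.4, -0.9]
width: 0.489
clock: 18.9
tcp_pos: [0.6032, 0.2622, 0.1493]
orientation: [-1.567, -0.136, 0.137]
wrist_force: [0.2, -0.3, -1.5]
width: 0.491
tcp [0.6032 0.2622 0.1493] yaw 0.174 tilt [-0.001 -0.001 -1.   ] -> shift [  1.1 137.3   1.4] spin -0.001 q6 0.15 w 0.491 F [ 0.2 -0.3 -1.5] t 18.9
```

View pics/w8.png

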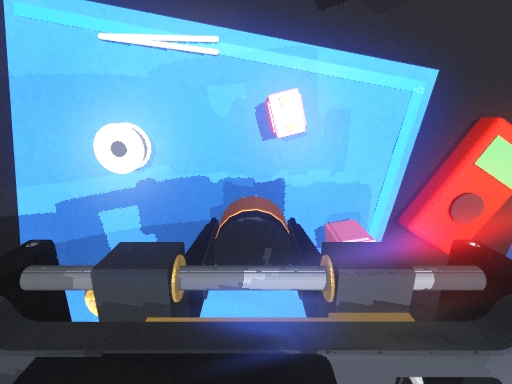

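View pics/s6.png

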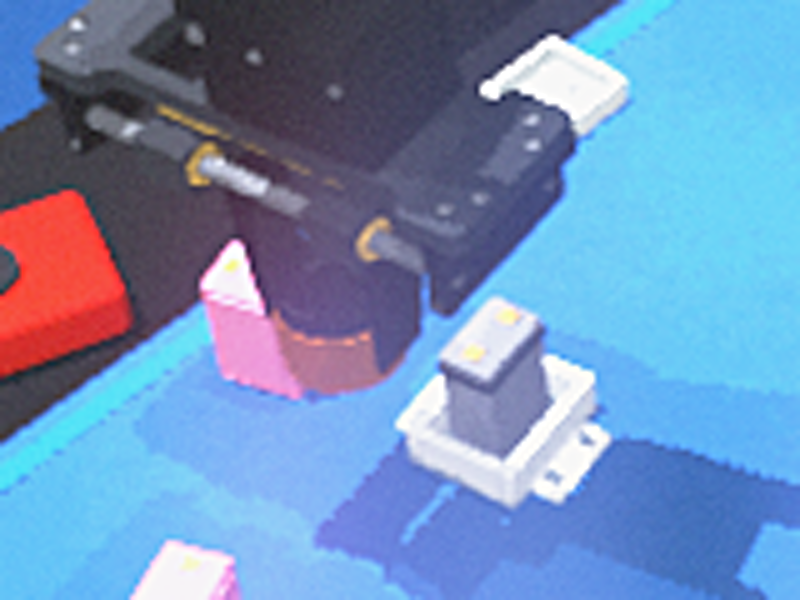

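```bash
python3 -m jog '[[[1,35,1],0],[[1,70,1],0],[[1,100,1],0],[[1,118,1],0],[[1,128,1],0],[[1,134,1],0],[[1,137,1],0],[[1,137,1],0],[[1,137,1],0],[[1,137,1],0],[[1,137,1],0]]'; python3 -m jog '[[[0,0,0],0],[[0,0,0],0],[[0,0,0],0],[[0,0,0],0],[[0,0,0],0],[[0,0,0],0]]' 0.4; python3 -c "
from h import *
go(.45,.094,.15,.175)"
```

```text
clock: 19.92
tcp_pos: [0.6054, 0.265, 0.0143]
orientation: [-1.566, -0.139, 0.136]
wrist_force: [-0.2, 0.6, -0.9]
width: 0.489
clock: 20.42
tcp_pos: [0.6044, 0.2647, 0.0127]
orientation: [-1.566, -0.137, 0.137]
wrist_force: [-0.2, -0.3, -0.0]
width: 0.7
tcp [0.6044 0.2647 0.0127] yaw 0.175 tilt [ 0. -0. -1.] -> shift [-181.8 -137.3 -141.2] spin 0.000 q6 0.16 w 0.700 F [-0.2 -0.3 -0. ] t 20.4
```

```bash
python3 -m jog '[[[0,-30,0],0],[[0,-65,0],0],[[0,-105,0],0],[[0,-145,0],0],[[-30,-145,-24],0],[[-60,-145,-47],0],[[-90,-145,-70],0],[[-120,-145,-93],0],[[-150,-145,-116],0],[[-175,-145,-136],0],[[-182,-145,-141],0],[[-182,-145,-141],0],[[-182,-145,-141],0],[[-182,-145,-141],0],[[-182,-145,-141],0]]' 1; python3 - <<'E'
from h import *
go(.45,.094,.012,.175)
o=arm.get_obs();im=save('wrist','w9.png')
c=wcam(o,im)
print(proj(c,[[.45,.094,.04]]))
save('top','t2.png',(150,110,290,250),4)
E
```

```text
clock: 21.67
tcp_pos: [0.4506, 0.0949, 0.1579]
orientation: [-1.566, -0.138, 0.138]
wrist_force: [-0.3, 0.3, -0.2]
width: 1.001
tcp [0.4506 0.0949 0.1579] yaw 0.176 tilt [ 0.  0. -1.] -> shift [ -0.8 145.9  -0.8] spin 0.001 q6 -0.09 w 1.001 F [-0.3  0.3 -0.2] t 21.7
[[252.4655 189.9549]]
```

View pics/w9.png

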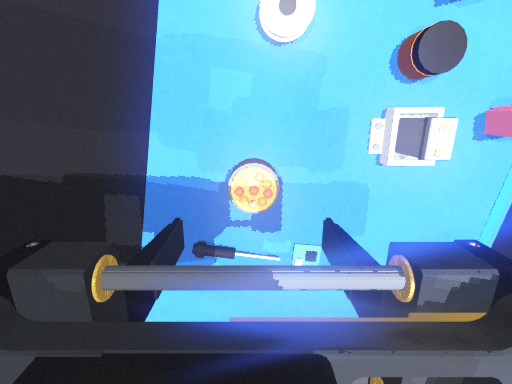

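View pics/t2.png

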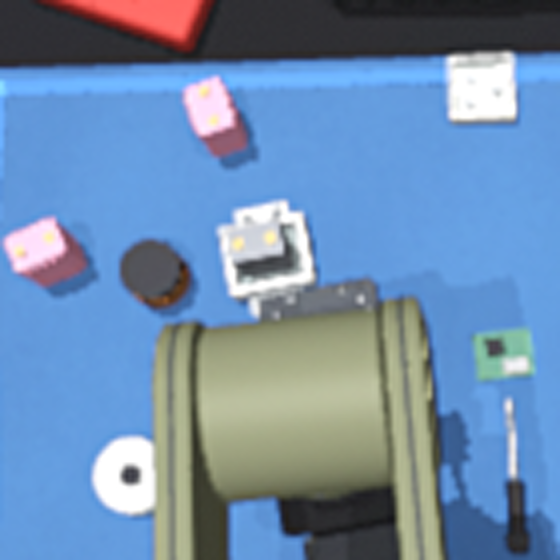

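```bash
python3 - <<'E'
from h import *
im=arm.get_image('top'); j=cw(im,[[153,270]],(150,110),4,.04); print(j, R.from_euler('z',-.175).apply(j-[.6185,.181,0]))
E
python3 -m jog '[[[0,40,-1],0],[[0,80,-1],0],[[0,110,-1],0],[[0,130,-1],0],[[0,140,-1],0],[[0,146,-1],0],[[0,146,-1],0],[[0,146,-1],0]]'; python3 -m jog '[[[0,0,0],0],[[0,0,0],0],[[0,0,0],0],[[0,0,0],0],[[0,0,0],0],[[0,0,0],0],[[0,0,0],0],[[0,0,0],0],[[0,0,0],0],[[0,0,0],0]]' -1 30;  python3 -c "
from h import *
go(.6185+.0157,.181-.0886,.16,.175)"
```

```text
[[0.6026 0.2625 0.04  ]] [[-0.0014  0.0831  0.04  ]]
clock: 22.48
tcp_pos: [0.451, 0.0934, 0.0127]
orientation: [-1.566, -0.139, 0.136]
wrist_force: [-0.6, -0.2, 0.7]
width: 1.002
clock: 23.32
tcp_pos: [0.4503, 0.0932, 0.012]
orientation: [-1.566, -0.138, 0.137]
wrist_force: [-1.0, 0.6, 2.0]
width: 0.626
tcp [0.4503 0.0932 0.012 ] yaw 0.175 tilt [ 0.001  0.    -1.   ] -> shift [ 181.1 -147.9  -32.8] spin -0.000 q6 -0.09 w 0.626 F [-1.   0.6  2. ] t 23.3
```

```bash
python3 -m jog '[[[0,-30,0],0],[[0,-65,0],0],[[0,-105,0],0],[[0,-118,0],0],[[35,-118,-6],0],[[75,-118,-13],0],[[115,-118,-20],0],[[150,-118,-27],0],[[175,-118,-32],0],[[181,-118,-33],0],[[181,-118,-33],0],[[181,-118,-33],0]]';python3 -m jog '[[[0,30,0],0],[[0,60,0],0],[[0,85,0],0],[[0,102,0],0],[[0,112,0],0],[[0,117,0],0],[[0,117,0],0],[[0,117,0],0],[[0,117,0],0]]'; python3 - <<'E'
from h import *
go(.6342,.0924,.012,.175)
save('side','s7.png',(120,180,300,310),4.4)
E
```

```text
clock: 24.32
tcp_pos: [0.6326, 0.0921, 0.1282]
orientation: [-1.566, -0.135, 0.14]
wrist_force: [-0.8, -0.2, -1.8]
width: 0.628
clock: 25.07
tcp_pos: [0.6344, 0.0923, 0.0139]
orientation: [-1.566, -0.139, 0.136]
wrist_force: [0.1, 0.1, -1.9]
width: 0.625
tcp [0.6344 0.0923 0.0139] yaw 0.175 tilt [ 0.002  0.    -1.   ] -> shift [-0.2  1.9  0.1] spin 0.000 q6 -0.11 w 0.625 F [ 0.1  0.1 -1.9] t 25.1
```

View pics/s7.png

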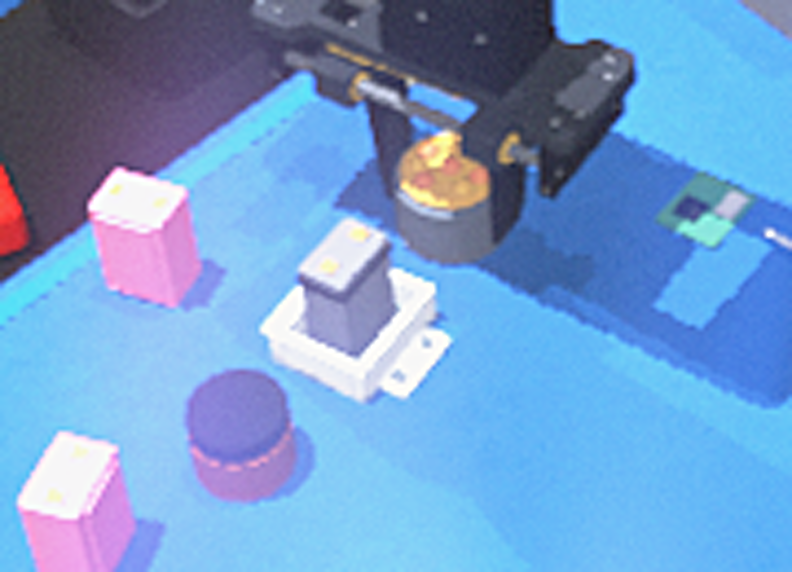

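```bash
python3 -m jog '[[[0,0,0],0],[[0,1,0],0],[[0,1,0],0],[[0,1,0],0]]'; python3 -m jog '[[[0,0,0],0],[[0,0,0],0],[[0,0,0],0],[[0,0,0],0],[[0,0,0],0],[[0,0,0],0]]' 0.7;python3 -m jog '[[[0,-30,0],0],[[0,-65,0],0],[[0,-105,0],0],[[0,-140,0],0],[[0,-140,0],0],[[0,-140,0],0],[[0,-140,0],0]]' 1; python3 -c "
from h import *
go(.4517,.279,.15,.175)"
```

```text
clock: 25.45
tcp_pos: [0.6342, 0.0922, 0.012]
orientation: [-1.566, -0.138, 0.137]
wrist_force: [0.1, -0.9, -0.3]
width: 0.626
clock: 25.95
tcp_pos: [0.6339, 0.0922, 0.0117]
orientation: [-1.566, -0.137, 0.137]
wrist_force: [0.0, 0.4, -1.4]
width: 0.85
clock: 26.53
tcp_pos: [0.6335, 0.0922, 0.1512]
orientation: [-1.566, -0.137, 0.138]
wrist_force: [-0.1, -0.3, -1.0]
width: 1.0
tcp [0.6335 0.0922 0.1512] yaw 0.175 tilt [-0. -0. -1.] -> shift [-146.5    1.3  215.6] spin -0.000 q6 -0.11 w 1.000 F [-0.1 -0.3 -1. ] t 26.5
```

```bash
python3 -m jog '[[[-22,0,32],0],[[-45,0,64],0],[[-67,0,96],0],[[-90,0,128],0],[[-112,0,160],0],[[-134,0,192],0],[[-146,0,212],0],[[-146,0,216],0],[[-146,0,216],0],[[-146,0,216],0],[[-146,0,216],0]]'; python3 - <<'E'
from h import *
go(.4517,.279,.005,.175)
o=arm.get_obs();im=save('wrist','w10.png')
c=wcam(o,im)
print(proj(c,[[.4517,.279,.024]]))
save('side','s8.png',(120,150,320,300),4)
save('top','t3.png',(150,110,290,250),4)
E
```

```text
clock: 27.45
tcp_pos: [0.4529, 0.2785, 0.1507]
orientation: [-1.567, -0.135, 0.138]
wrist_force: [0.5, -1.0, -0.3]
width: 1.001
tcp [0.4529 0.2785 0.1507] yaw 0.174 tilt [-0.001 -0.001 -1.   ] -> shift [ -0.9 145.7   0.8] spin -0.001 q6 0.28 w 1.001 F [ 0.5 -1.  -0.3] t 27.4
[[252.3781 186.4383]]
```

View pics/w10.png

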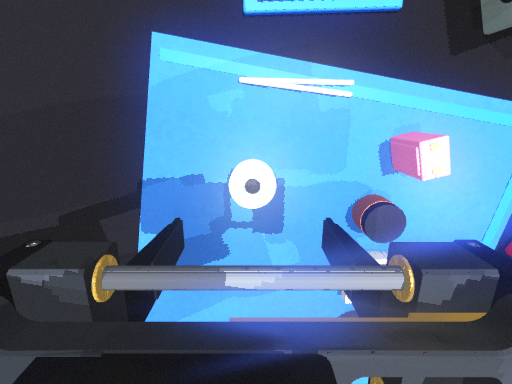

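View pics/s8.png

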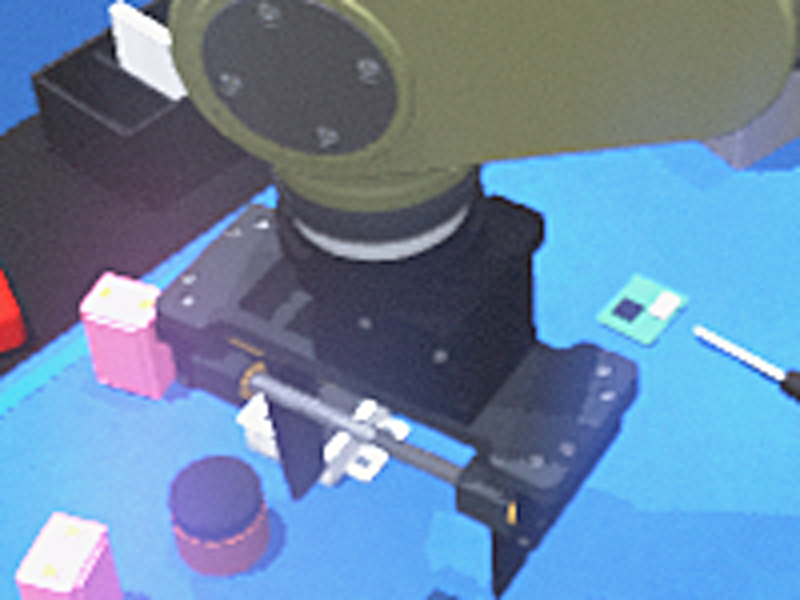

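View pics/t3.png

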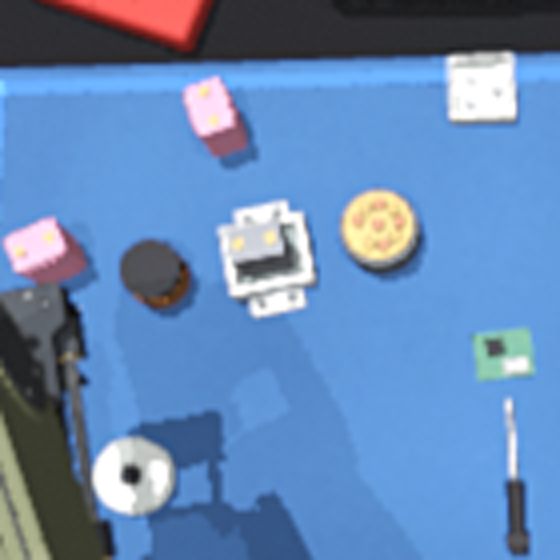

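```bash
python3 -m jog '[[[-1,40,1],0],[[-1,80,1],0],[[-1,110,1],0],[[-1,130,1],0],[[-1,140,1],0],[[-1,145,1],0],[[-1,145,1],0],[[-1,145,1],0]]'; python3 -m jog '[[[0,0,0],0],[[0,0,0],0],[[0,0,0],0],[[0,0,0],0],[[0,0,0],0],[[0,0,0],0],[[0,0,0],0],[[0,0,0],0],[[0,0,0],0],[[0,0,0],0]]' -1 30;  python3 - <<'E'
from h import *
im=arm.get_image('top')
j=cw(im,[[153,270]],(150,110),4,.04);t=cw(im,[[379,226]],(150,110),4,.042);r=cw(im,[[133,474]],(150,110),4,.024)
print(j,t,r,R.from_euler('z',-.175).apply(t-[.6185,.181,0]))
go(.604,.264,.15,.175)
E
```

```text
clock: 28.27
tcp_pos: [0.4526, 0.2806, 0.008]
orientation: [-1.566, -0.139, 0.135]
wrist_force: [0.8, 0.7, 0.2]
width: 0.999
clock: 29.1
tcp_pos: [0.4514, 0.2803, 0.0067]
orientation: [-1.566, -0.137, 0.137]
wrist_force: [0.0, -0.3, 1.1]
width: 0.563
[[0.6026 0.2625 0.04  ]] [[0.6318 0.0923 0.042 ]] [[0.4517 0.2781 0.024 ]] [[-0.0024 -0.0897  0.042 ]]
tcp [0.4513 0.2803 0.0067] yaw 0.175 tilt [-0. -0. -1.] -> shift [ 147.5 -143.3  -42.6] spin 0.000 q6 0.28 w 0.566 F [ 0.1 -0.2  0.8] t 29.1
```

```bash
python3 -m jog '[[[0,-30,0],0],[[0,-65,0],0],[[0,-100,0],0],[[0,-110,0],0],[[30,-110,-9],0],[[65,-110,-19],0],[[100,-110,-29],0],[[130,-110,-38],0],[[144,-110,-43],0],[[147,-110,-43],0],[[147,-110,-43],0],[[147,-110,-43],0],[[147,-110,-43],0]]'; python3 - <<'E'
from h import *
go(.604,.264,.047,.175)
o=arm.get_obs();im=save('wrist','w11.png',(170,100,340,260),4)
c=wcam(o,im);p=o['tcp_pos']
print((proj(c,[[.604,.264,.04],[p[0],p[1],p[2]+.0175]])-[170,100])*4)
save('side','s9.png',(100,190,260,310),5)
E
```

```text
clock: 30.23
tcp_pos: [0.6021, 0.2637, 0.1159]
orientation: [-1.567, -0.137, 0.139]
wrist_force: [0.1, 0.7, -1.3]
width: 0.559
tcp [0.6021 0.2637 0.1159] yaw 0.176 tilt [-0.002 -0.    -1.   ] -> shift [ 2.  68.9 -0.1] spin 0.001 q6 0.16 w 0.559 F [ 0.1  0.7 -1.3] t 30.2
[[341.8977 404.2683]
 [334.6825 589.8681]]
```

View pics/w11.png

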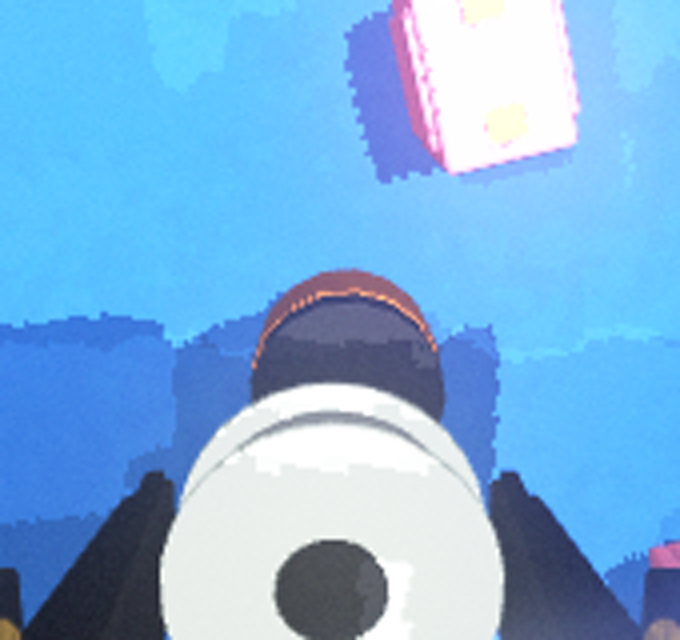

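View pics/s9.png

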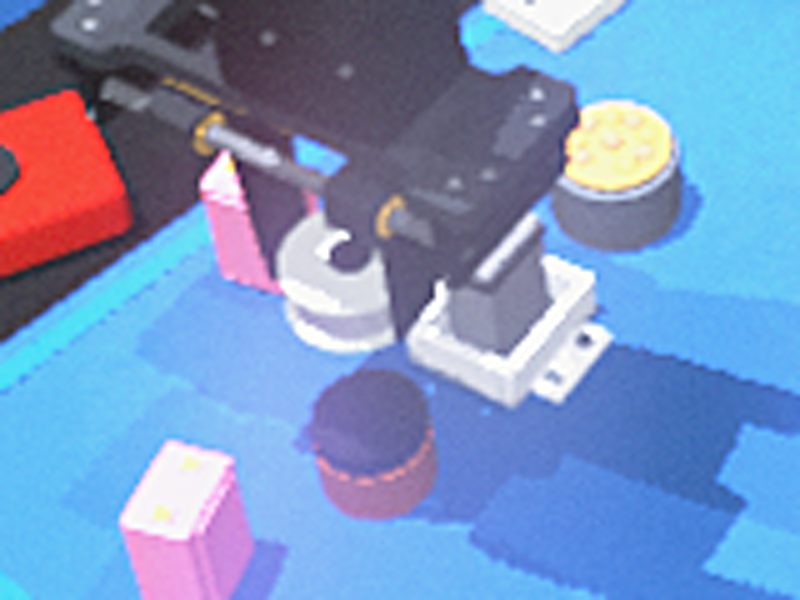

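```bash
python3 -m jog '[[[1,20,0],0],[[1,40,0],0],[[1,52,0],0],[[1,60,0],0],[[1,65,0],0],[[1,68,0],0],[[1,68,0],0],[[1,68,0],0],[[1,68,0],0],[[1,68,0],0]]'; python3 -c "
from h import *
go(.604,.264,.047,.175)"
```

```text
clock: 31.17
tcp_pos: [0.6052, 0.2639, 0.0497]
orientation: [-1.566, -0.139, 0.136]
wrist_force: [-0.1, 0.2, -1.2]
width: 0.561
tcp [0.6052 0.2639 0.0497] yaw 0.175 tilt [ 0.002  0.001 -1.   ] -> shift [-1.2  2.7  0.3] spin -0.000 q6 0.15 w 0.561 F [-0.1  0.2 -1.2] t 31.2
```

```bash
python3 -m jog '[[[0,0,0],0],[[0,1,0],0],[[0,1,0],0],[[0,1,0],0]]'; python3 - <<'E'
from h import *
go(.604,.264,.047,.175)
save('side','s10.png',(100,210,220,310),6)
E
```

```text
clock: 31.5
tcp_pos: [0.6045, 0.2636, 0.0476]
orientation: [-1.566, -0.137, 0.138]
wrist_force: [0.1, 0.5, -0.8]
width: 0.561
tcp [0.6045 0.2636 0.0476] yaw 0.175 tilt [-0. -0. -1.] -> shift [-0.4  0.6  0.4] spin 0.000 q6 0.15 w 0.561 F [ 0.1  0.5 -0.8] t 31.5
```

View pics/s10.png

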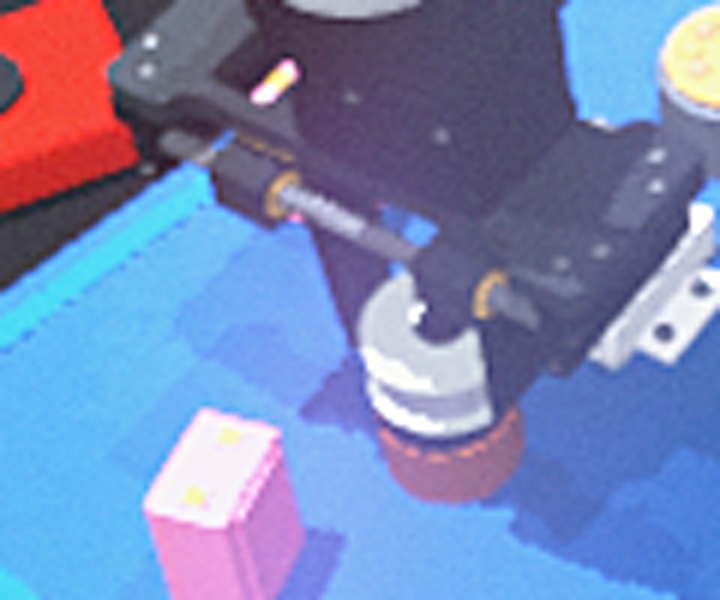

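```bash
python3 - <<'E'
from h import *
im=save('side','s11.png',(150,245,210,300),12)
f=lambda p:(proj(im,p)-[150,245])*12
th=np.linspace(0,2*np.pi,60)
def ext(cx,cy,r,z):
    q=f(np.c_[cx+r*np.cos(th),cy+r*np.sin(th),0*th+z]);return q.min(0),q.max(0)
print('jar bottom',ext(.6044,.2640,.024,.0),'jar .028',ext(.6044,.264,.024,.028))
print('reel lower',ext(.6045,.2636,.027,.041),'reel top',ext(.6045,.2636,.027,.065))
E
```

```text
jar bottom (array([165.3209, 347.23  ]), array([448.3082, 575.1729])) jar .028 (array([143.5161, 244.8696]), array([432.1086, 473.5285]))
reel lower (array([116.2175, 180.5433]), array([443.8167, 437.9892])) reel top (array([96.1872, 87.9676]), array([429.4963, 345.9335]))
```

View pics/s11.png

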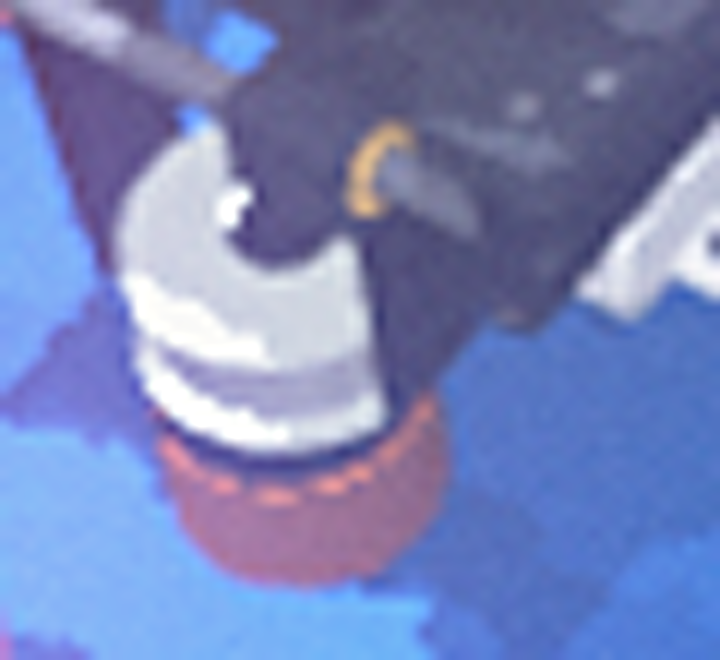

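```bash
python3 -m jog '[[[0,0.5,0],0],[[0,0.5,0],0],[[0,0.5,0],0]]';python3 -m jog '[[[0,0,0],0],[[0,0,0],0],[[0,0,0],0],[[0,0,0],0],[[0,0,0],0],[[0,0,0],0]]' 0.5;python3 -m jog '[[[0,-20,0],0],[[0,-50,0],0],[[0,-90,0],0],[[0,-130,0],0],[[-35,-130,0],0],[[-75,-130,0],0],[[-115,-130,0],0],[[-155,-130,0],0],[[-155,-130,0],0],[[-155,-130,0],0],[[-155,-130,0],0]]'; python3 - <<'E'
from h import *
go(.604,.264,.047,.175)
save('side','s12.png',(100,100,360,310),3)
save('top','t4.png',(150,110,290,250),4)
E
```

```text
clock: 31.85
tcp_pos: [0.6045, 0.2637, 0.047]
orientation: [-1.566, -0.137, 0.138]
wrist_force: [-0.1, -0.1, -1.8]
width: 0.56
clock: 32.35
tcp_pos: [0.6046, 0.2637, 0.0473]
orientation: [-1.566, -0.138, 0.137]
wrist_force: [-0.3, 0.4, 1.0]
width: 0.747
clock: 33.27
tcp_pos: [0.4526, 0.2369, 0.178]
orientation: [-1.566, -0.139, 0.136]
wrist_force: [-0.3, -0.5, 0.2]
width: 0.75
tcp [0.4526 0.2369 0.178 ] yaw 0.175 tilt [ 0.002  0.001 -1.   ] -> shift [153.5 131.3   0.2] spin 0.000 q6 0.20 w 0.750 F [-0.3 -0.5  0.2] t 33.3
```

View pics/s12.png

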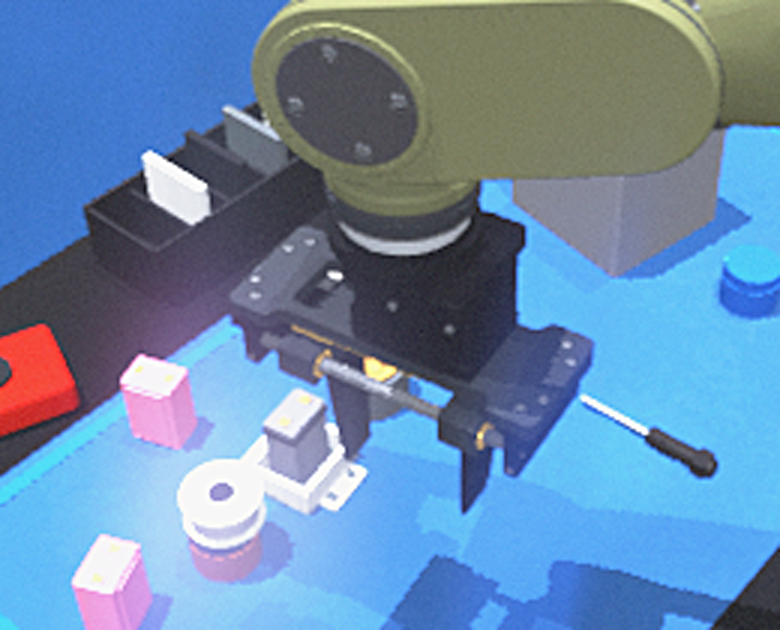

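View pics/t4.png

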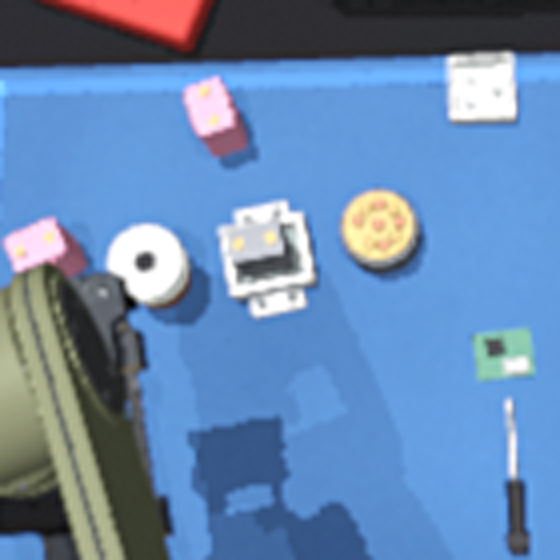

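```bash
python3 -m jog '[[[0,-20,0],0],[[0,-20,0],0],[[0,-20,0],0],[[0,-20,0],0],[[0,-20,0],0],[[0,-20,0],0]]' >/dev/null; python3 - <<'E'
from h import *
im=save('top','t5.png',(300,110,400,210),5)
r=cw(im,[[147,263]],(150,110),4,.064);print(r,R.from_euler('z',-.175).apply(r-[.6185,.181,0]))
print(cw(im,[[237,243],[274,236]],(150,110),4,.066).mean(0))
E
```

```text
[[0.6027 0.2613 0.064 ]] [[-0.0016  0.0818  0.064 ]]
[0.6179 0.1811 0.066 ]
```

View pics/t5.png

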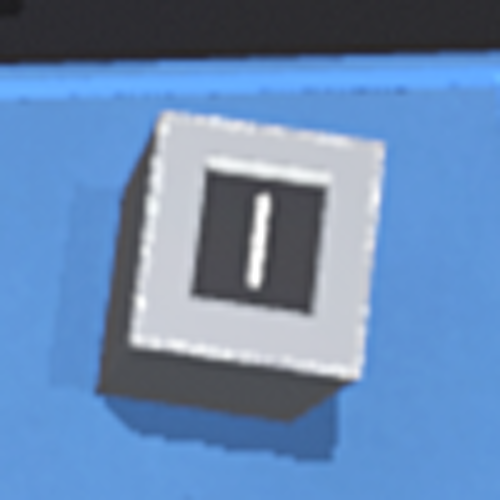

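All in place, flap shut; handing in.

```bash
python3 -c "
from bench import arm
print(arm.job_done(), arm.get_obs()['clock'])"
```

```text
the job is handed in; nothing more can be done
the job is handed in; nothing more can be done
```

The bench is set up in the order you gave, and I handed the job in at about 34 s on the robot's clock. `job_done` gives no verdict, so the results below come from my own last camera checks.

- **Spent pack:** it was pushed about 26 mm through the flap and dropped into the box. The pictures afterwards show the flap level and shut.
- **New pack:** it stands upright in the cradle, about 1 mm from its centre.
- **Flux jar:** it stands on the bench at about (-1, +83) mm in the cradle's frame. The allowed range is 62 to 106 mm along y.
- **Tip cleaner:** it stands at about (-2, -90) mm in the cradle's frame. The allowed range is -68 to -112 mm along y.
- **Solder reel:** it lies flat on the jar, about 1 mm off its centre.
- **Left alone:** the screwdriver, the parts dish and the pink and blue look-alikes were not touched. The gripper was open and clear of everything at the end.

No check failed. The side camera disagreed with the other measurements by 2–3 mm. The shift was the same for the jar and the reel, so it does not affect how they sit on each other.

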